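# Eject the test tile and hang it on the free peg

## Robot

A 6-joint arm with a two-finger parallel gripper is mounted at the origin on the work surface. World frame = base frame: x ahead of the robot, y to its left, z up, the work surface at z = 0. Lengths are in m, angles in rad, forces in N, time in s.
With the tool pointing down it reaches from about 0.275 to 0.875 m from the base axis. Payload 12.5 kg.
Tool frame: the origin (TCP) lies at the very end of the fingers, on their centre line; the grasp point (between the pads) lies 19 mm behind it; x points along the fingers, y is the direction in which the jaws open and shut, and the axes are right-handed (so a half turn about x gives the same grasp; the last joint's range is limited). The gripper opens to 85 mm and grips with 20 to 120 N. Pads are 22 mm wide; open, the fingers measure 114 mm over their backs; the gripper's body (76 mm by 85 mm) begins 54 mm behind the grasp point. The pads swing forward as they close: fully open they stand 13 mm farther back than shut.
Start: joints at [1.217, 0.351, 1.652, -0, 1.139, -0.085], TCP at [0.146, 0.53, 0.231] pointing down, gripper open.
Joint ranges: [-2.75, 2.75], [-0.79, 2.1], [0.01, 2.65], [-1.57, 4.71], [0.07, 3.14], [-2.87, 2.87]. Speed limits (rad/s): [2.22, 2.22, 2.79, 3.14, 3.14, 3.14].

## Interface

Orientations are given as a 3x3 rotation matrix whose columns are the frame's x, y, z axes.
In Python, from bench import manip gives the robot as it stands. Calls block until the motion is done:
- manip.move_ptp(position, orientation): joint-space move of the TCP to a pose.
- manip.move_l(position, attitude=None, max_speed=0.15): straight line of the TCP; attitude=None keeps the orientation; max_speed is the mean speed in m/s.
- manip.move_j(angles): joint-space move.
- manip.set_gripper(opening, effort=None): opening from 0.0 (shut) to 1.0 (fully open); effort is the grip in N (None keeps the last); returns when the fingers have stopped.
- manip.dwell(seconds).
- manip.inverse_kinematics(position, orientation): joint angles nearest the present ones, or None.
- manip.grab_frame(name): name is "scene" or "top"; returns (picture, depth): 480x640x3 uint8, red, green, blue; 480x640 float32, m along the optical axis (not along the pixel's ray), 0 where there is no reading.
- manip.get_calibration(name): a dict with "camera_matrix" (3x3 intrinsics, pixels), "k1" (the pictures are not rectified: a ray, as slopes to the right and down, at radius r is drawn at 1 + k1 r^2 times it, then the intrinsics apply), "R" (3x3) and "t" (3): a world point X has camera coordinates R X + t. Camera axes: x right, y down, z forward; pixel columns grow to the right and rows downward; lengths in m; the calibration is good to about 2 mm. A picture is of the moment at which its call begins. get_calibration takes no time and is no camera call.
A pose or a line that the arm cannot do raises manip.Unreachable and nothing moves.
- manip.sign_off(): hands the job in, once; it reports no verdict.
Trained networks look in the newest picture that a camera, given by its name, has taken for a name from the list of things; names that differ only in an ending like _2 or _b are one class to them, and where a whole thing is asked for, a point or a joint stands for the part that bears it (a point fixed in the world has none). Each returns a list of dicts, best first, with "confidence" (0 to 1); they miss things now and then, are a little off and sometimes report something else, mostly with a low value. They report only what shows in the picture. A call takes as long as a camera call.
- manip.look_for(camera, name): "at" ([x, y, z] in m, in world coordinates, good to about 4 mm: the middle of the surface that is visible of it).
Readings, each from a call of its own:
- manip.current_time(): time.
- manip.current_qpos(): joint angles.
- manip.current_joint_vel(): joint speeds.
- manip.current_joint_torque(): joint torques, N m.
- manip.current_ee_pos(): TCP position.
- manip.current_tcp_rot(): TCP orientation.
- manip.current_force(): force on the tool from outside, world axes, zero at the start.
- manip.current_ft_torque(): the same for the moment, N m.
- manip.current_grip_width(): opening from 0.0 (shut) to 1.0 (fully open).
Only numpy, scipy, OpenCV 4.12 (cv2) and the standard library are available. Lean on these libraries where they do the work, as an engineer would, in place of code of your own. Each camera call takes 0.05 s, during which the arm holds its last target. There are 200 camera calls.

## Task

Push the thumb plate of the spring ejector fully home so that the test tile comes out of its sleeve into the open trough, and let the slide spring back. Then take the tile by its top edge and hang it by its hole on the free peg of the rack. Do not drop the tile, tip it over or set it on the shelf, and leave the jar and scraper beside the ejector and the cup behind the rack where they are.

Things in the scene. Friction and masses are not known exactly. Their poses are not given: they have to be found in the camera images.
- ejector: Spring ejector cassette fixed to the shelf, aluminium on a 70 x 275 x 10 mm base. Origin: shelf level under the centre of the closed sleeve; z up; the slide pushes along +y. Sleeve (two walls and a roof, ends open): y -34 to +34 mm, 33 mm wide, top at z = 122 mm, slot 13 mm wide, slot floor z = 10 mm. An open trough follows at +y, the slide's thumb plate stands at the -y end.
- trough (a point): Point on the trough's floor (10 mm above the shelf) where the ejected tile's bottom middle comes to stand, 72 mm along the cassette's +y. The open-topped trough runs on from the sleeve, y +34 to +113 mm, same 13 mm slot; its walls are 10 mm thick and reach z = 50 mm; far end closed.
- slide (a joint): Travel of the ejector slide in m: 0 out (its spring keeps it there), 0.078 fully in, at its stop; the tile then stands wholly in the trough. The spring takes about 2 N to start and 11 N at the stop and brings the slide back when it is let go; the tile stays in the trough.
- slide_face (a point): Point to push on, rear (-y) face of the slide's upright steel thumb plate (44 mm wide, 10 mm thick, z = 13 to 97 mm); moves with the slide. It is at z = 80 mm, 132 mm behind the cassette's origin when out. Fully in, the plate stops about 10 mm short of the 122 mm tall sleeve: push its upper part so that the gripper's body stays above the sleeve.
- tile: Ochre stoneware test tile, a plate 10 mm thick (x), 60 mm wide (y), 100 mm tall (z), about 0.13 kg, with one hole. Origin: middle of its bottom edge. It starts upright inside the closed sleeve on the slot floor, axes along the cassette's. Ejected, it stands in the trough, 60 mm above the trough walls, to be pinched across its thickness from above. Front and back alike.
- tile_hole (a point): Centre of the tile's hole: 16 mm diameter, straight through the thickness, 34 mm below the top edge, on the tile's middle line.
- rack: Pine sample rack fixed to the shelf: base 90 x 290 x 12 mm, two posts 142 mm high, and a bar (14 mm thick, z = 112 to 142 mm) along its y, its front face 23 mm to +x of the origin. Origin: shelf level, about the base's centre. Three steel pegs 85 mm apart stick out of the bar towards the robot (rack -x); which one is free varies.
- peg_free: The free steel peg, 7 mm thick, 55 mm long. Origin: its root, on the bar's front face, 135 mm above the shelf. It points along its own -x and rises 8 degrees (0.14 rad) to its tip; z up, y along the bar.
- peg_tip (a point): Centre of the tip of the free peg.
- peg_b: A peg like the free one, with a test tile of the same size hanging on it 24 mm from the root (it swings on the peg if bumped; its top edge is about 168 mm above the shelf, so carry over it or round it). Origin at its root.
- peg_c: Another peg with a hanging tile, same as peg_b.
- jar: Bystander: small lidded glass jar, 42 mm across, 60 mm high, about 70 mm to the cassette's +x side beside the sleeve. Origin: its underside.
- scraper: Bystander: scraper lying flat, about 36 x 140 x 14 mm, about 75 mm to the cassette's -x side. Origin: its underside.
- cup: Bystander: white ceramic cup, 72 mm across, 75 mm high, standing behind the rack (on its +x side). Origin: its underside.

How it is judged:
On the way:
1. the slide is pushed home (at least 70 of its 78 mm) and the tile stands upright in the open trough, clear of the sleeve (value of joint slide above 0.07 m and y of tile in the frame of ejector above 0.064 m and z of tile in the frame of ejector below 0.018 m and angle between tile's own z axis and vertical below 0.2 rad), for 0.1 s.
At the end, for the whole second after the job is handed in: The tile hangs still and upright (within 0.25 rad) with the free peg through its hole: hole centre between 3 and 54 mm out from the peg's root, within 8 mm sideways and 10 mm in height of the root, its weight on the peg; the slide is back out (within 6 mm) (x of tile_hole in the frame of peg_free between -0.054 and -0.003 m and y of tile_hole in the frame of peg_free between -0.008 and 0.008 m and z of tile_hole in the frame of peg_free between -0.01 and 0.01 m and angle between tile's own z axis and vertical below 0.25 rad and contact force between tile and peg_free above 0.3 N and linear speed of tile below 0.03 m/s and value of joint slide below 0.006 m); the robot touches nothing.
It fails at once if the tile is tipped over (more than 0.6 rad) (angle between tile's own z axis and vertical above 0.6 rad).
It fails at once if the tile is brought down onto the shelf (bottom edge below 6 mm) (height (world z) of tile below 0.006 m).
It fails at once if the jar, the scraper or the cup is moved more than 30 mm (distance of any of jar, scraper, cup from where it was at the start of the episode above 0.03 m).
It also fails if it takes over 64 s, if anything falls off the work surface, if the arm or the gripper's body presses on something with over 40 N, if the wrist force passes 120 N, or if a joint passes its speed limit or range.

## Working session

There is one attempt and no reset: what is moved stays moved. The work goes in short steps, each a Python script; the robot and the scene stay as the last script left them, time stands still between calls to the robot, and variables do not carry over. Pictures are saved under pics/ and viewed, about 8 in all and at most 12, crops included, and the job is handed in when it is done.

```bash
ls; mkdir -p pics; python3 - <<'E'
from bench import manip
import cv2,numpy as np
for c in ("scene","top"):
    im,d=manip.grab_frame(c); cv2.imwrite(f"pics/{c}0.png",im[:,:,::-1]); np.save(f"pics/{c}0.npy",d); np.save(f"pics/{c}0i.npy",im)
    K=manip.get_calibration(c); print(c,np.round(K["camera_matrix"],1).tolist(),K["k1"],"cam pos",-np.array(K["R"]).T@K["t"])
    for n in ("ejector","trough","slide_face","rack","peg_free","peg_tip","peg_b","tile","jar","scraper","cup"):
        try: print(n,[(np.round(r["at"],3).tolist(),round(r["confidence"],2)) for r in manip.look_for(c,n)[:4]])
        except Exception as e: print(n,e)
print(manip.current_tcp_rot().round(3).tolist(),manip.current_time())
E
```

```text
pics
scene [[530.6, 0.0, 317.4], [0.0, 530.6, 243.7], [0.0, 0.0, 1.0]] -0.1417860824513837 cam pos [1.0903487  0.5030896  0.93234498]
ejector [([0.53, -0.151, 0.035], 0.61), ([0.522, -0.127, 0.076], 0.28)]
trough [([0.533, -0.147, 0.04], 0.68)]
slide_face [([0.513, -0.279, 0.05], 0.76)]
rack []
peg_free []
peg_tip []
peg_b [([0.607, 0.314, 0.148], 0.64), ([0.592, 0.237, 0.146], 0.63)]
tile [([0.52, -0.129, 0.078], 0.5)]
jar [([0.596, -0.174, 0.043], 0.59), ([0.618, 0.245, 0.016], 0.5)]
scraper [([0.444, -0.145, 0.004], 0.66)]
cup [([0.681, 0.202, 0.048], 0.95)]
top [[434.0, 0.0, 311.4], [0.0, 434.0, 240.9], [0.0, 0.0, 1.0]] -0.04727396291051396 cam pos [ 0.51185512 -0.00264277  0.84291518]
ejector [([0.52, -0.16, 0.01], 0.97)]
trough [([0.512, -0.164, 0.013], 0.57), ([0.441, -0.155, 0.01], 0.5)]
slide_face [([0.52, -0.162, 0.007], 0.65), ([0.512, -0.282, 0.056], 0.55)]
rack [([0.59, 0.214, 0.01], 0.88)]
peg_free [([0.569, 0.149, 0.144], 0.61), ([0.601, 0.311, 0.152], 0.53)]
peg_tip [([0.568, 0.153, 0.142], 0.42)]
peg_b [([0.602, 0.313, 0.154], 0.94), ([0.588, 0.225, 0.15], 0.71)]
tile []
jar [([0.589, -0.18, 0.061], 0.64)]
scraper [([0.442, -0.153, 0.014], 0.61)]
cup [([0.696, 0.217, 0.043], 0.74)]
[[-0.0, 0.266, 0.964], [0.0, 0.964, -0.266], [-1.0, 0.0, -0.0]] 1.2
```

View pics/top0.png

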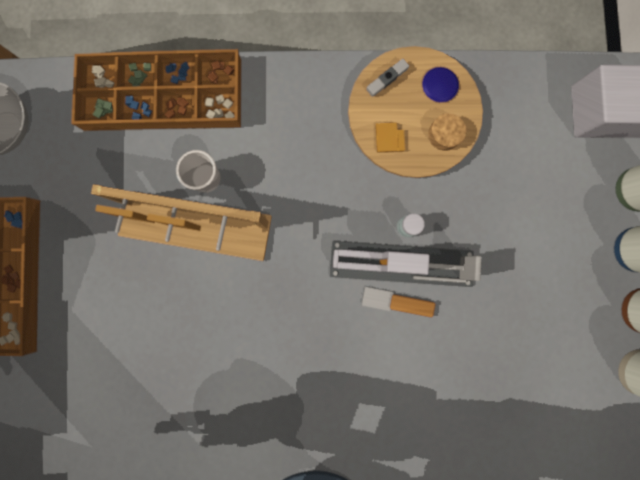

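View pics/scene0.png

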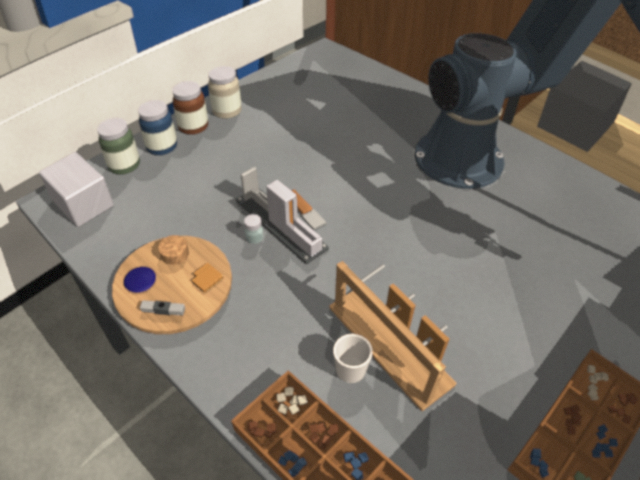

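The top view shows the ejector at about (405,263), with its trough to the left (+y) and the thumb plate at (472,267). The rack bar runs from (95,190) to (268,218). Its right-hand peg, near (222,232), is free and the other two carry tiles. I'll zoom in on both.

```bash
cat > h.py <<'E'
import numpy as np,cv2
from bench import manip
def unproj(c,u,v,z):
    K=manip.get_calibration(c); A=np.array(K["camera_matrix"])
    D=np.array([K["k1"],0,0,0,0.])
    n=cv2.undistortPoints(np.array([[[u,v]]],float),A,D)[0,0]
    R=np.array(K["R"]);C=-R.T@K["t"]; r=R.T@np.array([n[0],n[1],1]); return C+r*(z-C[2])/r[2]
def proj(c,X):
    K=manip.get_calibration(c); R=np.array(K["R"])
    return cv2.projectPoints(np.atleast_2d(X).astype(float),cv2.Rodrigues(R)[0],np.array(K["t"],float),np.array(K["camera_matrix"]),np.array([K["k1"],0,0,0,0.]))[0][:,0]
E
python3 - <<'E'
import cv2
im=cv2.imread("pics/top0.png")
a=cv2.resize(im[230:300,320:490],None,fx=4.5,fy=4,interpolation=3)
a=cv2.resize(im[235:295,325:485],(800,300),interpolation=cv2.INTER_CUBIC)
b=cv2.resize(im[180:264,85:280],(780,336),interpolation=cv2.INTER_CUBIC)
cv2.imwrite("pics/crop1.png",cv2.vconcat([a[:264],cv2.copyMakeBorder(b,0,0,0,20,0)]))
E
```

```text
(no output)
```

View pics/crop1.png

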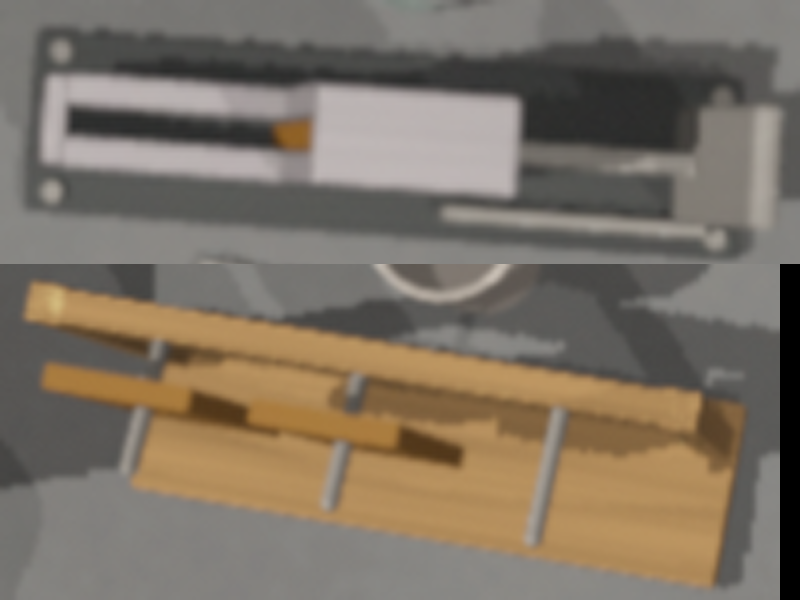

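The top crop gives the roof corners at (316,82), (521,98), (517,197) and (312,180), and the plate top strip at x 752–782. The bottom crop gives the free peg's root near (558,408) and its tip near (532,543). I'll convert these pixels and check them against the sizes given.

```bash
python3 - <<'E'
from h import *
A=lambda x,y,z:unproj("top",325+x/5-.4,235+y/5-.4,z)
B=lambda x,y,z:unproj("top",85+x/4-.4,180+(y-264)/4-.4,z)
roof=np.array([A(316,82,.122),A(521,98,.122),A(517,197,.122),A(312,180,.122)])
print("roof",roof.round(4).tolist(),roof.mean(0).round(4), "len",np.linalg.norm(roof[0]-roof[1]),"w",np.linalg.norm(roof[1]-roof[2]))
d=roof[0]+roof[3]-roof[1]-roof[2];print("yaw roof",np.arctan2(-d[0],d[1]))
base=np.array([A(40,28,.01),A(25,208,.01),A(745,258,.01)]);print("base",base.round(4).tolist())
d=base[1]-base[2];print("yaw base",np.arctan2(-d[0],d[1]), np.linalg.norm(d))
tr=np.array([A(44,75,.05),A(39,165,.05)]);print("trough end",tr.round(4).tolist())
pl=np.array([A(782,107,.097),A(775,230,.097),A(755,105,.097),A(752,228,.097)]);print("plate",pl.round(4).tolist(),pl[:2].mean(0))
yaw=np.arctan2(-(d[0]),d[1])
tip=B(532,543,.1427);root=B(558,406,.135);print("peg",tip,root,np.linalg.norm(tip-root), "yaw",np.arctan2((root-tip)[1],(root-tip)[0]))
e=[B(27,318,.142),B(697,432,.142)];print("bar front edge",np.round(e,4).tolist()); q=e[0]-e[1];print("yaw",np.arctan2(-q[0],q[1]),np.linalg.norm(q))
b=[B(132,487,.012),B(715,586,.012),B(745,405,.012)];print(np.round(b,4).tolist());q=b[0]-b[1];print("base yaw",np.arctan2(-q[0],q[1]),np.linalg.norm(q))
for t,r in (((330,508),(355,374)),((127,473),(158,345))): print("other",B(*t,.1427),B(*r,.135))
E
```

```text
roof [[0.5376, -0.1252, 0.122], [0.5315, -0.1935, 0.122], [0.4987, -0.1914, 0.122], [0.5051, -0.1233, 0.122]] [ 0.5182 -0.1584  0.122 ] len 0.06856949926356476 w 0.03292082467153639
yaw roof -0.09103458463557262
base [[0.5634, -0.0385, 0.01], [0.4945, -0.0319, 0.01], [0.4722, -0.3083, 0.01]]
yaw base -0.08048395967576435 0.27728832505620915
trough end [[0.5437, -0.038, 0.05], [0.5109, -0.0358, 0.05]]
plate [[0.5281, -0.2908, 0.097], [0.4858, -0.2871, 0.097], [0.5289, -0.2814, 0.097], [0.4866, -0.2791, 0.097]] [ 0.50692447 -0.288953    0.097     ]
peg [0.54226434 0.15363405 0.1427    ] [0.59890493 0.14480237 0.135     ] 0.05783982234990783 yaw -0.15467925030988644
bar front edge [[0.6375, 0.3652, 0.142], [0.5868, 0.0866, 0.142]]
yaw -0.18021034690771745 0.2831846923258506
[[0.577, 0.3789, 0.012], [0.5265, 0.0947, 0.012], [0.6135, 0.0799, 0.012]]
base yaw -0.17610327798784958 0.28870712769022844
other [0.55732364 0.23651276 0.1427    ] [0.61324092 0.22932434 0.135     ]
other [0.57256673 0.32110867 0.1427    ] [0.62652723 0.31256423 0.135     ]
```

All the checks agree: the roof measures 68.6 × 32.9 mm, the plate is about 1 mm from its predicted place, and both peg and rack spacings fit. Cassette yaw is −0.085 with origin (0.518,−0.158), and rack yaw is −0.176 with peg root (0.598,0.145). Next I'll push the plate.

```bash
cat >> h.py <<'E'
O=np.array([.5182,-.1586,0]); EY=-.085; RY=-.176; ROOT=np.array([.598,.145,.135])
def ax(y): return np.array([np.cos(y),np.sin(y),0]),np.array([-np.sin(y),np.cos(y),0])
def rot(yaw,s=1):
    x=np.array([0,0,-1.]);z=s*ax(yaw)[1];return np.column_stack([x,np.cross(z,x),z])
def ej(x,y,z): a,b=ax(EY); return O+a*x+b*y+np.array([0,0,z])
def pg(x,y,z): a,b=ax(RY); return ROOT+a*x+b*y+np.array([0,0,z])   # z rel. to root
E
python3 - <<'E'
from h import *
for s in (1,-1):
    for p,y in ((ej(0,-.175,.25),EY),(ej(0,.072,.084),EY),(pg(-.034,0,.02),RY)):
        q=manip.inverse_kinematics(p,rot(y,s)); print(s,None if q is None else np.round(q,2))
E
```

```text
1 [-0.66  0.43  1.49 -0.    1.23  2.57]
1 None
1 [ 0.18  0.5   1.63 -0.    1.01 -2.78]
-1 [-0.66  0.43  1.49 -0.    1.23 -0.58]
-1 [-0.25  0.52  1.82 -0.    0.81 -0.17]
-1 [ 0.18  0.5   1.63 -0.    1.01  0.36]
```

```bash
python3 - <<'E'
from h import *
R=rot(EY,-1)
manip.move_ptp(ej(0,-.180,.25),R)
manip.set_gripper(0.0)
manip.move_l(ej(0,-.180,.070),max_speed=.15)
f0=manip.current_force(); a,b=ax(EY)
manip.move_l(ej(0,-.150,.070),max_speed=.1)
y=-.150
def st():
    p=manip.current_ee_pos()-O; f=manip.current_force()-f0; return p@b,f@b,f@a,f[2]
while y<-.0585:
    y+=.010 if y<-.085 else .0015
    manip.move_l(ej(0,y,.070),max_speed=.06)
    s=st(); print(round(y,4),np.round(s,4))
    if abs(s[1])>25 : break
manip.dwell(.3)
im,d=manip.grab_frame("scene"); cv2.imwrite("pics/push.png",cv2.resize(im[130:280,200:360,::-1],(640,600),interpolation=2))
print(manip.current_time())
E
```

```text
-0.14 [-0.1401 -1.8425  0.4098  1.6062]
-0.13 [-0.1302 -2.8999  0.071   2.36  ]
-0.12 [-0.1204 -4.3479 -0.8874  3.0855]
-0.11 [-0.1105 -4.0622 -0.3309  3.4444]
-0.1 [-0.1006 -5.7074 -0.6825  4.1435]
-0.09 [-0.0907 -6.6809 -1.3357  3.3543]
-0.08 [-0.0809 -8.1895 -1.859   3.6572]
-0.0785 [-0.0796 -7.5346 -1.1632  4.4206]
-0.077 [-0.0782 -8.2154 -2.6747  2.6664]
-0.0755 [-0.0767 -8.6122 -1.9558  3.6655]
-0.074 [-0.0752 -8.7109 -2.863   3.0301]
-0.0725 [-0.0737 -8.6119 -2.4735  3.2341]
-0.071 [-0.0722 -9.0441 -2.5452  3.3169]
-0.0695 [-0.0708 -9.846  -1.2665  3.5385]
-0.068 [-0.0693 -9.3366 -2.2911  3.1612]
-0.0665 [-0.0678 -9.8478 -2.7294  4.7068]
-0.065 [ -0.0663 -10.0422  -1.189    4.0719]
-0.0635 [ -0.0658 -17.1348  -3.7982   2.5681]
-0.062 [ -0.0657 -28.1357  -5.046    0.8481]
12.6167
```

View pics/push.png

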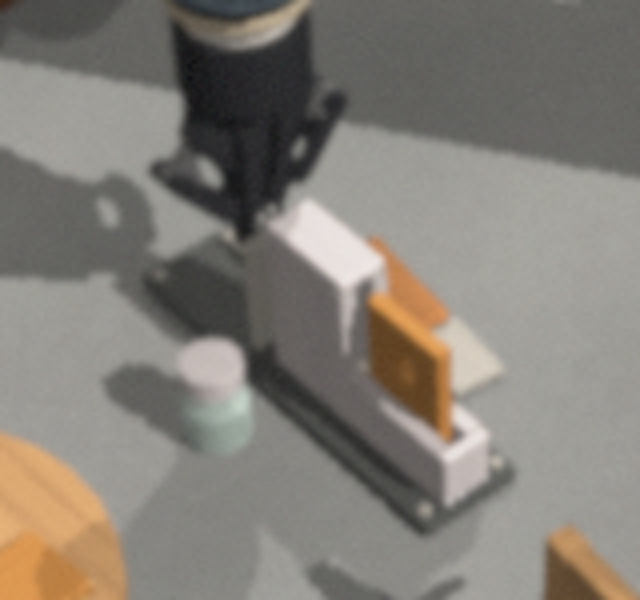

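The slide hit its stop at 28 N. The picture shows the ochre tile upright in the open trough, at about (410,365) in the crop. I'll back off, grasp the tile, lift it and check.

```bash
python3 - <<'E'
from h import *
R=rot(EY,-1)
manip.move_l(ej(0,-.165,.070),max_speed=.1)
manip.move_l(ej(0,-.165,.20),max_speed=.25)
manip.move_l(ej(0,.072,.20),max_speed=.25)
manip.set_gripper(.6)
im,d=manip.grab_frame("top"); 
print("tile",[(np.round(r["at"],3),r["confidence"]) for r in manip.look_for("top","tile")])
manip.move_l(ej(0,.072,.084),max_speed=.12)
manip.set_gripper(0,40); print("grip",manip.current_grip_width(),manip.current_force())
manip.move_l(ej(0,.072,.255),max_speed=.12)
print("grip",manip.current_grip_width(),manip.current_force())
# to a spot in front of the free peg, hole raised
manip.move_l(pg(-.100,0,.115),rot(RY,-1),max_speed=.15)
manip.move_l(pg(-.100,0,.030),max_speed=.12)
manip.dwell(.3)
ims=[]
for c,(u,v) in (("scene",(375,280)),("top",(225,240))):
    im,d=manip.grab_frame(c); np.save(f"pics/held_{c}.npy",im)
    ims.append(cv2.resize(im[v-60:v+60,u-60:u+60,::-1],(400,400),interpolation=2))
    for n in ("tile","tile_hole","peg_tip","slide_face"): print(c,n,[(np.round(r["at"],4),round(r["confidence"],2)) for r in manip.look_for(c,n)])
cv2.imwrite("pics/held.png",cv2.hconcat(ims))
print(manip.current_time(),manip.current_ee_pos(), pg(-.1,0,.03))
E
```

```text
tile []
grip 0.1080606946947894 [-1.51259742 -0.33508424  5.98586182]
grip 0.10834311991985643 [ 0.70707     0.11036007 -0.51567956]
scene tile [(array([0.5088, 0.1717, 0.1362]), 0.55), (array([ 0.5905, -0.1744,  0.0426]), 0.46)]
scene tile_hole [(array([0.5053, 0.175 , 0.133 ]), 0.68)]
scene peg_tip [(array([0.5695, 0.1491, 0.1384]), 0.61)]
scene slide_face [(array([ 0.5162, -0.2792,  0.0525]), 0.69)]
top tile [(array([0.4935, 0.1341, 0.1598]), 0.57)]
top tile_hole [(array([ 0.5112, -0.2822,  0.057 ]), 0.71), (array([0.496 , 0.1308, 0.1634]), 0.52)]
top peg_tip [(array([0.5674, 0.1474, 0.1436]), 0.68)]
top slide_face []
22.8333 [0.49953374 0.16250004 0.16496075] [0.49954481 0.16250928 0.165     ]
```

View pics/held.png

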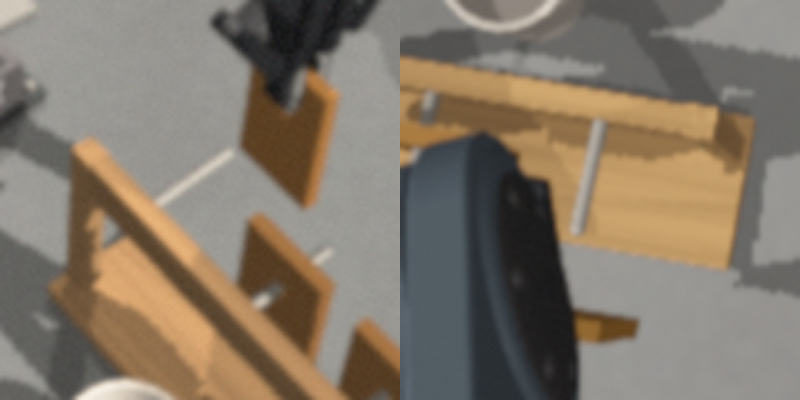

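The tile is held upright (grip 0.108, about 9 mm), with the peg free behind it. The finger hides the hole in the scene view. The visible tile corners are bottom (240,148) and (305,207) in the left crop, and end (637,318)–(632,338) in the right crop. I'll compare these with the predicted positions, and the peg as well.

```bash
python3 - <<'E'
from h import *
a,b=ax(RY); T=manip.current_ee_pos()
tl=lambda x,y,z:T+a*x+b*y+np.array([0,0,z+.026-.1])
S=lambda X:((proj("scene",X)-[315,220]+.4)*400/120).round(1).tolist()
P=lambda X:((proj("top",X)-[165,180]+.4)*400/120+[400,0]).round(1).tolist()
for n,p,o in (("bot+x-y",tl(.005,-.03,0),"240,148"),("bot+x+y",tl(.005,.03,0),"305,207"),("top-x+y",tl(-.005,.03,.1),"338,97"),("top+x+y",tl(.005,.03,.1),"~308?,")): print("scene",n,S(p),o)
print("scene tip",S(pg(-.0545,0,.0077)),"234,152 | root",S(pg(0,0,0)))
for n,p,o in (("top+x-y",tl(.005,-.03,.1),"637,318"),("top-x-y",tl(-.005,-.03,.1),"632,338")): print("top",n,P(p),o)
print("top tip",P(pg(-.0545,0,.0077)),"578,233 root",P(pg(0,0,0)),"598,122")
# sensitivity
print("scene dpx for +1mm y',x',z:",[(np.array(S(tl(0,0,0)+v*.001))-S(tl(0,0,0))).round(2).tolist() for v in (b,a,np.array([0,0,1]))])
im=np.load("pics/held_scene.npy")[215:290,335:425,::-1]
cv2.imwrite("pics/held2.png",cv2.resize(im,(720,600),interpolation=cv2.INTER_CUBIC))
E
```

```text
scene bot+x-y [[237.3, 149.8]] 240,148
scene bot+x+y [[302.9, 212.8]] 305,207
scene top-x+y [[339.0, 95.9]] 338,97
scene top+x+y [[325.9, 103.9]] ~308?,
scene tip [[227.2, 158.1]] 234,152 | root [[152.7, 210.9]]
top top+x-y [[600.2, 323.0]] 637,318
top top-x-y [[596.3, 345.0]] 632,338
top tip [[574.8, 228.2]] 578,233 root [[597.9, 120.2]] 598,122
scene dpx for +1mm y',x',z: [[[1.1, 1.0]], [[-1.2, 0.7]], [[0.2, -1.1]]]
```

View pics/held2.png

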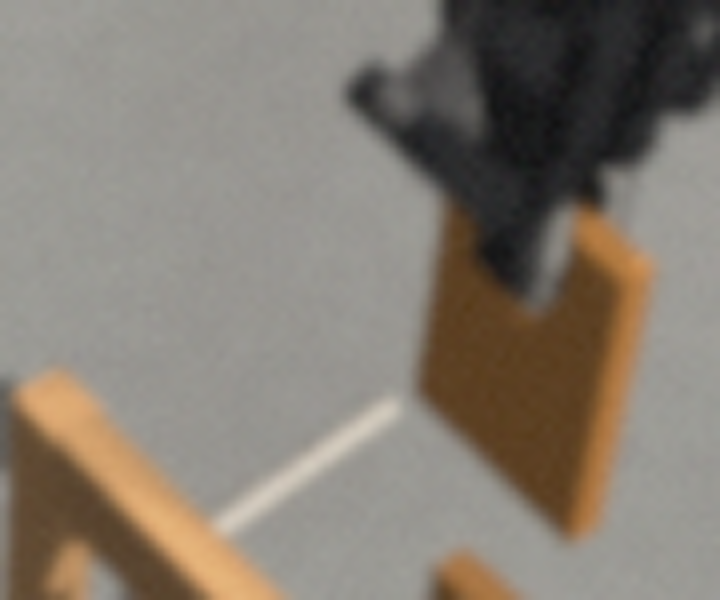

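The extra 37 px in the top view would fit the tile's lower corners, because its −y side face is visible there. I'll check that prediction, and the peg's lateral residual, before inserting.

```bash
python3 - <<'E'
from h import *
a,b=ax(RY); T=manip.current_ee_pos()
tl=lambda x,y,z:T+a*x+b*y+np.array([0,0,z+.026-.1])
P=lambda X:((proj("top",X)-[165,180]+.4)*400/120+[400,0]).round(1)[0]
for n,p in (("bot+x-y",tl(.005,-.03,0)),("bot-x-y",tl(-.005,-.03,0))): print(n,P(p))
m=pg(-.027,0,.0038); print("per mm b,a,z",[P(m+v*.001)-P(m) for v in (b,a,np.array([0,0,1]))], P(m))
E
```

```text
bot+x-y [639.8 319. ]
bot-x-y [636.5 338. ]
per mm b,a,z [array([-2. , -0.3]), array([ 0.3, -2. ]), array([-0.5, -0.2])] [586.6 173.3]
```

The prediction matches. The tile sits about 1.5 mm to +y′ and the peg about 0.5 mm to −y′, so I'll shift −1.9 mm in y′. I'll insert along the peg's slope and watch the force.

```bash
python3 - <<'E'
from h import *
a,b=ax(RY); dy=-.0019
g=lambda x,dz=0: pg(x,dy,-x*.1405+.008+dz)
manip.move_l(g(-.085),max_speed=.08); manip.dwell(.2)
f0=manip.current_force()
F=lambda:(lambda f:np.round([f@a,f@b,f[2]],2))(manip.current_force()-f0)
x=-.085;ok=True
while x<-.0335:
    x+=.005; manip.move_l(g(x),max_speed=.05); f=F(); print(round(x,3),f)
    if np.abs(f).max()>5: ok=False;break
if ok:
    for k in range(1,9):
        manip.move_l(g(x,-.001*k),max_speed=.02); f=F(); print("low",k,f)
        if f[2]>2.5: break
ims=[]
for c,(u,v) in (("scene",(375,270)),("top",(225,235))):
    im,d=manip.grab_frame(c); ims.append(cv2.resize(im[v-50:v+50,u-50:u+50,::-1],(400,400),interpolation=2))
cv2.imwrite("pics/ins.png",cv2.hconcat(ims)); print(manip.current_time(),manip.current_ee_pos())
E
```

```text
-0.08 [ 0.03 -0.4   0.21]
-0.075 [ 0.28  0.61 -0.75]
-0.07 [-0.7   0.14  0.13]
-0.065 [-0.27 -0.44 -0.92]
-0.06 [0.2  0.59 0.25]
-0.055 [ 0.2  0.3 -0.6]
-0.05 [-0.35  0.35  0.41]
-0.045 [ 0.11  0.4  -0.11]
-0.04 [ 0.05 -0.04  0.63]
-0.035 [-0.06 -0.29  0.37]
-0.03 [ 0.22  0.05 -0.24]
low 1 [ 0.48 -0.22 -0.07]
low 2 [-0.14  0.07 -0.63]
low 3 [-0.56  0.27  1.82]
low 4 [-2.05 -1.03  8.5 ]
27.2583 [0.56830774 0.14844408 0.14398651]
```

View pics/ins.png

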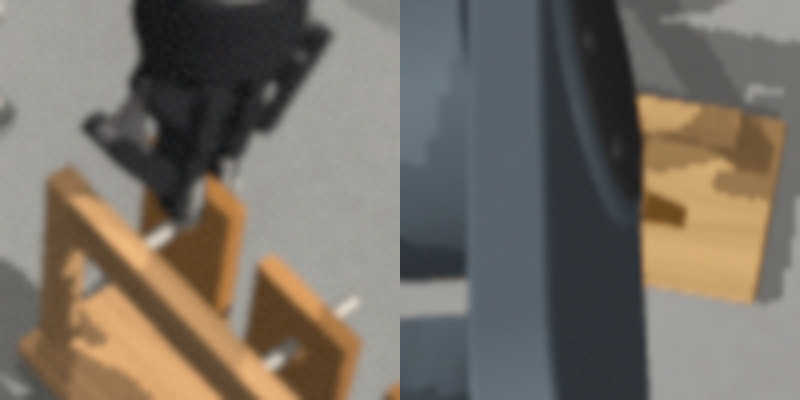

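There was no force during insertion, and contact came 3–4 mm lower, as expected for the hole resting on the peg. The picture shows the peg entering the tile at about (165,235). I'll ease off, release and retreat upwards.

```bash
python3 - <<'E'
from h import *
p=manip.current_ee_pos(); print("F",manip.current_force())
manip.move_l(p+[0,0,.001],max_speed=.02)
for o in (.16,.22,.30): manip.set_gripper(o); print(o,manip.current_grip_width(),manip.current_force().round(2))
manip.move_l(p+[0,0,.06],max_speed=.06)
manip.move_l(p+[-.15,-.05,.16],max_speed=.2)
manip.dwell(1)
ims=[]
for c,(u,v) in (("scene",(375,280)),("top",(225,225))):
    im,d=manip.grab_frame(c); ims.append(cv2.resize(im[v-50:v+50,u-50:u+50,::-1],(400,400),interpolation=2))
    for n in ("tile","tile_hole","slide_face","jar","scraper","cup"): print(c,n,[(np.round(r["at"],3).tolist(),round(r["confidence"],2)) for r in manip.look_for(c,n)[:4]])
cv2.imwrite("pics/fin.png",cv2.hconcat(ims)); print(manip.current_time())
E
```

```text
F [-3.52000168  0.48528968  7.38879654]
0.16 0.15934062058645226 [ 0.85 -0.48  0.68]
0.22 0.21689526575640342 [-0.14 -0.58 -0.42]
0.3 0.29783142504544685 [ 1.37 -1.01  2.01]
scene tile [([0.574, 0.153, 0.135], 0.59), ([0.68, 0.203, 0.046], 0.28)]
scene tile_hole [([0.575, 0.158, 0.138], 0.66), ([0.535, -0.144, 0.041], 0.54)]
scene slide_face []
scene jar [([0.595, -0.176, 0.045], 0.55)]
scene scraper [([0.441, -0.143, 0.004], 0.59)]
scene cup [([0.68, 0.2, 0.044], 0.89)]
top tile [([0.565, 0.144, 0.155], 0.87)]
top tile_hole [([0.562, 0.14, 0.156], 0.71)]
top slide_face [([0.512, -0.28, 0.057], 0.62)]
top jar [([0.589, -0.182, 0.061], 0.86), ([0.515, -0.161, 0.011], 0.3)]
top scraper [([0.439, -0.156, 0.013], 0.65)]
top cup [([0.693, 0.216, 0.041], 0.69), ([0.588, 0.226, 0.156], 0.21)]
32.1167
```

View pics/fin.png

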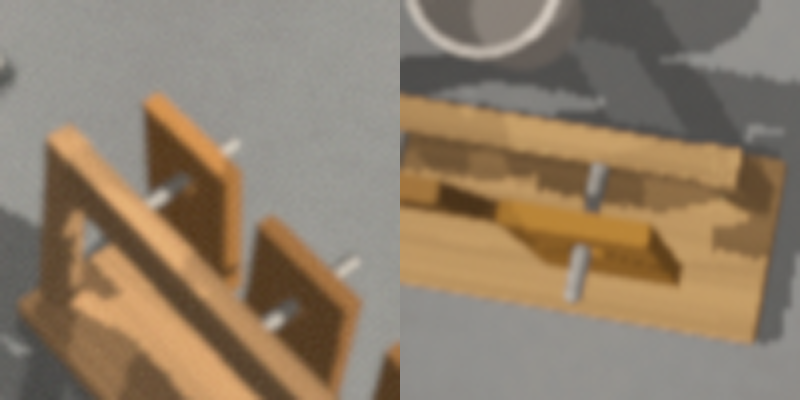

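The tile hangs upright with the peg through its hole, like its neighbour. The slide is back out and the bystanders haven't moved. I'll hand it in.

```bash
python3 -c "
from bench import manip
manip.sign_off()"
```

```text
the job is handed in; nothing more can be done
```

The tile is hanging on the free peg, and I handed the job in at about 32 s of the 64 s allowed; no verdict was reported.

- **Ejecting:** I pushed the thumb plate to its stop. The force rose from about 10 N to 28 N there, and the tile stood upright in the open trough. The slide then sprang back.
- **Hanging:** I pinched the tile by its top edge and shifted it 1.9 mm sideways after comparing tile and peg in both cameras. It then went along the peg with no noticeable force, was lowered until it touched, and was released.
- **Last checks:** The pictures show the peg through the hole and the tile hanging upright, about 30 mm from the peg's root. The plate is back where it started, and the jar, scraper and cup are within about 5 mm of their first readings, which is within detector noise. The arm was clear of everything.
- **What disagreed or failed:**
    - The scene camera missed the slide in the last look, so only the top camera confirms that it is back out.
    - Contact while lowering came 3–4 mm down instead of 4.5 mm, so a fingertip may have touched the peg lightly.
    - About 2 N showed on the wrist as the fingers opened. It had no visible effect.

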